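Find the cartridge with the spool by weight and hold it in the gauge

ROBOT

A 6-joint arm with a two-finger parallel gripper is mounted at the origin on the work surface. World frame = base frame: x ahead of the robot, y to its left, z up, the work surface at z = 0. Lengths are in m, angles in rad, forces in N, time in s.
With the tool pointing down it reaches from about 0.35 to 0.85 m from the base axis. Payload 8.1 kg.
Tool frame: the origin (TCP) lies on the centre line of the jaws, within the pads' length; the fingertips stand 11 mm ahead of it and the grasp point (between the pads) lies 8 mm behind it (tip_reach is the z of the fingertips in the tool frame, in m); z points along the fingers, y is the direction in which the jaws open and shut (so a half turn about z gives the same grasp; the last joint's range is limited). The gripper opens to 93 mm and grips with 3 to 60 N. Pads are 15 mm wide; open, the fingers measure 128 mm over their backs; the gripper's body (75 mm by 188 mm) begins 65 mm behind the grasp point.
Start: joints at [1.211, 0.13, 1.488, -0, 1.523, -0.085], TCP at [0.163, 0.577, 0.23] pointing down, gripper open.
Joint ranges: [-2.96, 2.96], [-0.89, 2.26], [0.02, 2.5], [-1.34, 4.48], [0, 2.73], [-2.66, 2.66]. Speed limits (rad/s): [2.39, 2.39, 2.79, 3.14, 3.14, 3.14].

INTERFACE

Orientations are given as a rotation vector (axis times angle).
In Python, from plant import read_state, read_camera, camera_params, close_job, silhouettes, tip_of, tip_reach gives the robot as it stands.
- The arm moves only by the shell command python3 -m creep 'ROWS' [FORCE]. ROWS is JSON, a list of rows, each a list of 5 numbers: the shift along the tool's x, y, z in m, then the turn about the tool's z in rad, then the closure in counts, from 0 (fully open) to 255 (shut). In form: [[dx, dy, dz, twist, gripper], ...]. A call has 1 to 12 rows; each row shifts and turns the commanded pose from where the row before left it, along the tool's axes as they then stand; what a row does not reach is not made up. A row lasts 1/12 s, in which the tool goes at most 41.7 mm and 7.16 degrees, less where a joint would pass 70% of its speed; a pose out of reach is approached as far as the arm can. A call is refused whole if a number of a shift passes 0.0417 or a number of a turn 0.125, either way. A call with a gripper value outside its range is refused whole. The fingers move at their own pace and stop on an object; FORCE is the grip in N (left out, the last holds). Time passes only in rows, so rows that do not move let the fingers close. It gives the time, the measured TCP pose, the force and the opening at its end, in the units of the state.
- read_state(): the state, without advancing time (a new reading comes with each control period).
- read_camera(name): name is "side" or "top"; returns the picture (480x640x3 uint8, red, green, blue); there is no depth.
- camera_params(name): a dict with "fov_y" (degrees; the focal length in pixels is half the picture's height over the tangent of half this angle, whatever the lens; pixels are square), "cx", "cy" (the principal point, pixels), "position" and "rotation" of the camera in the world. Camera axes: x right, y down, z forward; pixel columns grow to the right and rows downward; lengths in m; the calibration is good to about 2 mm. A picture is of the moment at which its call begins. camera_params takes no time and is no camera call.
- close_job(): hands the job in, once; it reports no verdict.
Trained networks look in the newest picture that a camera, given by its name, has taken for a name from the list of things; names that differ only in an ending like _2 or _b are one class to them, and where a whole thing is asked for, a point or a joint stands for the part that bears it (a point fixed in the world has none). Each returns a list of dicts, best first, with "confidence" (0 to 1); they miss things now and then, are a little off and sometimes report something else, mostly with a low value. They report only what shows in the picture. A call takes as long as a camera call. They do not tell look-alikes from the thing itself.
- silhouettes(camera, query): "region" (480x640 bool, what is visible of it) and "pixel" ([column, row] in pixels, amid what is visible of it).
- tip_of(camera, query): "pixel" ([column, row] in pixels: a listed point, or the origin of a listed thing).
The state is a dict: "t": time; "q": joint angles; "dq": joint speeds; "joint_torque": joint torques, N m; "tool_pos": TCP position; "orientation": TCP orientation; "force": force on the tool from outside, world axes, zero at the start; "wrist_torque": the same for the moment, N m; "opening": finger opening in m.
Only numpy, scipy, OpenCV 4.12 (cv2) and the standard library are available. Lean on these libraries where they do the work, as an engineer would, in place of code of your own. Each camera call takes 0.05 s, during which the arm holds its last target.

TASK

The two valve cartridges on the rubber mat look alike, but only one has its steel spool inside and is the heavier: lift each in turn a few centimetres, while the other stands on the mat, to feel which it is. Only when both have been felt, stand the lighter one upright in the free space of the grey tray, without dropping it, and let go. Then pick up the heavier one and hold it upright and still midway between the two heads of the optical gauge, its plain part below the seals in the beam and nothing touching the gauge, leave the other things where they are, and finish while holding it there.

Things in the scene. Friction and masses are not known exactly. Their poses are not given: they have to be found in the camera images.
- cartridge_a: One of two look-alike aluminium valve cartridges on the mat. Lower part 46 mm diameter, 56 mm high, two black seals at 43 to 53 mm; a cone (56 to 61 mm); a neck 24 mm diameter up to the flat top at 95 mm. Origin at the centre of the underside, z up along it. Only weight tells them apart: one 0.17 to 0.24 kg, the other 0.40 to 0.56 kg; the part inside has 1 to 4 mm of play.
- cartridge_b: The other look-alike cartridge: same shape, size and origin. Which of a and b is the heavier, and which stands left, changes from start to start. The two start 120 mm or more apart.
- mat: Thin black rubber mat, 250 mm (x) by 340 mm (y), 3 mm thick, fixed to the bench; origin at the centre of its underside. The two cartridges and a bronze bush stand on it.
- tray: Shallow grey plastic tray, fixed to the bench, 200 mm (its x) by 150 mm (its y), rim 26 mm high, walls 4 mm, its inner floor 4 mm above the bench. Origin at the centre of its underside. The two waiting cartridges stand in the half towards its +x, about 65 mm from its origin; the -x half is free. It may be left or right of the mat.
- waiting_0: Cartridge of the same shape and size standing in the tray, about 65 mm to +x and 36 mm to +y of the tray's origin (its axes); not to be moved. Origin at the centre of its underside.
- waiting_1: Cartridge of the same shape and size standing in the tray, about 65 mm to +x and 36 mm to -y of the tray's origin (its axes); not to be moved. Origin at the centre of its underside.
- gauge: Optical (laser scan) micrometer fixed to the bench, left or right of the mat: grey base 310 mm (its x) by 90 mm (its y), top 19 mm above the bench, with a white head 65 mm thick, 90 mm wide, reaching 107 mm above the bench, at either end; the free gap between the heads is 174 mm. Origin at the centre of its underside; x runs from head to head.
- gauge_beam (a point): Middle of the gauge's beam, half way between the heads, 70 mm above the bench. The beam runs level along this frame's x axis, between the two windows, and is 60 mm wide (y); z is up. The upright cartridge belongs here, its axis through this point and its underside about 24 mm below it, clear of the gauge's base.
- bronze_bush: Bystander: plain bronze bush, 42 mm outside diameter, 26 mm high, standing on the mat beyond the cartridges. Origin at the centre of its underside.
- chuck_key: Bystander: T-handled lathe chuck key lying on the bench beyond the mat, about 110 mm long and 19 mm high.
- wrench: Bystander: wrench lying on the bench beyond the mat.
Not all that is in view belongs to the job. Leave any blue or turquoise look-alike of the cartridge_a alone. Leave any green look-alike of the cartridge_b alone.

How it is judged:
By the outcome, as a careful person would: the job done as asked, in the order asked, and still so for the second after the job is handed in, while the arm keeps its last pose, push and grip.
It also fails if it takes over 72 s, if anything falls off the work surface, if the arm or the gripper's body presses on something with over 40 N, if the wrist force passes 120 N, or if a joint passes its speed limit or range.

## Working session

There is one attempt and no reset: what is moved stays moved. The work goes in short steps, Python scripts to look and compute and a shell command to move; the robot and the scene stay as the last step left them, time stands still between calls to the robot, and variables do not carry over. Pictures are saved under pics/ and viewed, and the job is handed in when it is done.

```bash
mkdir -p pics; ls; python3 - <<'E'
from plant import *
import cv2
s=read_state();print(s)
for c in("side","top"):
    print(c,camera_params(c))
    cv2.imwrite(f"pics/{c}0.png",read_camera(c)[:,:,::-1])
print(tip_reach if not callable(tip_reach) else tip_reach())
E
```

```text
pics
{'t': 0.0, 'q': array([ 1.21054409e+00,  1.31137801e-01,  1.48927882e+00, -2.29814687e-05,
        1.52298672e+00, -8.53918538e-02]), 'dq': array([-0.00120831,  0.00013524, -0.00128182, -0.00037274,  0.00026787,
        0.00023449]), 'joint_torque': array([ 1.75517598e-03, -5.59864748e+01, -4.91747081e+01,  7.68183754e-02,
        3.60836217e-02, -1.58878661e-04]), 'tool_pos': array([0.16263632, 0.57697024, 0.22860163]), 'orientation': array([-4.30338221e-01, -3.11159644e+00,  2.78154501e-03]), 'force': array([0.57124763, 0.45046288, 0.61294438]), 'wrist_torque': array([ 0.00203286,  0.00390581, -0.00841486]), 'opening': 0.09317272728711781}
side {'fov_y': 45.375992133755936, 'cx': 321.3659085077772, 'cy': 243.24297643661598, 'position': array([ 0.20493226, -0.63130053,  0.93428156]), 'rotation': array([-2.40432723,  0.63152568, -0.23493119])}
top {'fov_y': 55.089507025200966, 'cx': 319.06757092758414, 'cy': 240.10360529848583, 'position': array([ 0.37943065, -0.04624751,  1.04729158]), 'rotation': array([-2.10938137,  2.14818646, -0.17988213])}
0.011
```

View pics/side0.png

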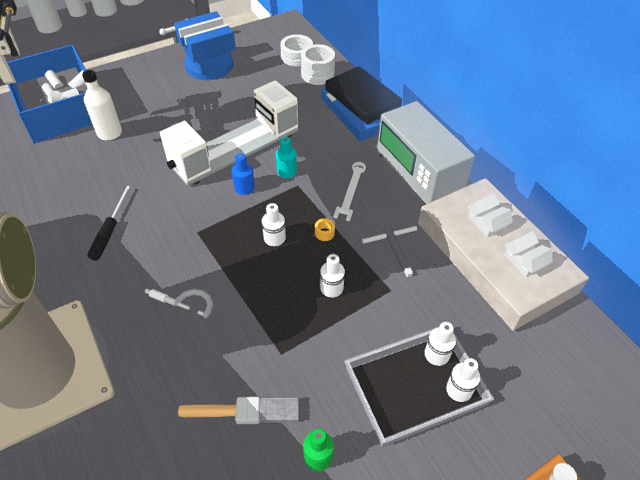

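View pics/top0.png

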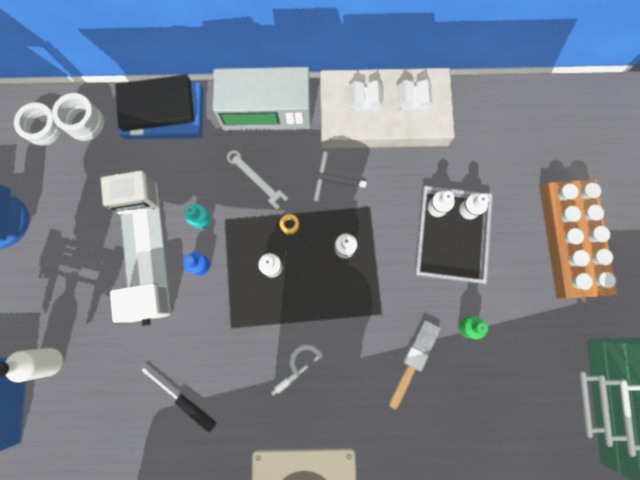

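The side view shows the mat with two silver cartridges at (273,225) and (332,275). The tray with two waiting ones is at (420,385), the gauge at (230,135), and blue, turquoise and green look-alikes stand off the mat. In the top view the mat cartridges are at (270,265) and (346,245), the tray is at (455,235) and the gauge at (140,250).

```bash
cat > h.py <<'E'
import numpy as np, cv2
from scipy.spatial.transform import Rotation as R
from scipy.optimize import least_squares
from plant import *
def cam(c):
    p=camera_params(c); f=240/np.tan(np.radians(p['fov_y'])/2)
    return f,p['cx'],p['cy'],np.array(p['position']),R.from_rotvec(p['rotation']).as_matrix()
def proj(c,P):
    f,cx,cy,o,M=cam(c); q=(np.atleast_2d(P)-o)@M
    return np.c_[cx+f*q[:,0]/q[:,2],cy+f*q[:,1]/q[:,2]]
def ray(c,px):
    f,cx,cy,o,M=cam(c); d=M@np.array([(px[0]-cx)/f,(px[1]-cy)/f,1]); return o,d
def onz(c,px,z):
    o,d=ray(c,px); return o+d*(z-o[2])/d[2]
E
python3 - <<'E'
from h import *
s=read_state()
for c in("top","side"): print(c,'tcp',proj(c,s['tool_pos']), 'base',proj(c,[0,0,0]))
z={'cartridge_a':.003,'waiting_0':.004,'tray':0,'gauge':0,'mat':0,'bronze_bush':.003,'gauge_beam':.07}
for c in("top","side"):
    read_camera(c)
    for n in z:
        for d in tip_of(c,n)[:8]:
            print(c,n,round(d['confidence'],2),np.round(d['pixel'],1),np.round(onz(c,d['pixel'],z[n]),4))
E
```

```text
top tcp [[-47.66741775 458.61387331]] base [[303.28345133 504.32112086]]
side tcp [[10.64716672 63.24334172]] base [[ 35.51969247 372.74924948]]
top cartridge_a 0.79 [272.8 265.3] [0.5057 0.0635 0.003 ]
top cartridge_a 0.72 [199.6 264.9] [0.5097 0.231  0.003 ]
top cartridge_a 0.68 [203.1 220.2] [0.6141 0.2256 0.003 ]
top cartridge_a 0.65 [346.6 248. ] [ 0.5425 -0.106   0.003 ]
top cartridge_a 0.61 [463.9 328.3] [ 0.3568 -0.3618  0.003 ]
top waiting_0 0.64 [470.  209.5] [ 0.6275 -0.3951  0.004 ]
top waiting_0 0.55 [435.3 206.5] [ 0.6362 -0.315   0.004 ]
top tray 0.67 [452.8 236.2] [ 0.566  -0.3521  0.    ]
top gauge 0.78 [146.6 251.8] [0.5427 0.3549 0.    ]
top mat 0.91 [301.4 265. ] [ 0.5055 -0.0016  0.    ]
top bronze_bush 0.64 [290.7 222.9] [0.6038 0.022  0.003 ]
top gauge_beam 0.63 [137.5 246.1] [0.5446 0.3484 0.07  ]
side cartridge_a 0.97 [286.4 173.4] [0.6105 0.222  0.003 ]
side cartridge_a 0.95 [318.  458.9] [ 0.3574 -0.3734  0.003 ]
side cartridge_a 0.87 [273.8 236.4] [0.5017 0.0699 0.003 ]
side cartridge_a 0.81 [245.9 190.6] [0.5066 0.2177 0.003 ]
side cartridge_a 0.69 [332.7 285.3] [ 0.5468 -0.0965  0.003 ]
side cartridge_a 0.22 [288.  264.5] [ 0.4938 -0.0091  0.003 ]
side cartridge_a 0.18 [457.8 389.4] [ 0.6258 -0.3893  0.003 ]
side waiting_0 0.93 [456.6 386.7] [ 0.6266 -0.3846  0.004 ]
side waiting_0 0.57 [436.3 353.7] [ 0.6341 -0.3162  0.004 ]
side tray 0.58 [412.9 388.2] [ 0.5605 -0.3484  0.    ]
side gauge 0.94 [240.  149.9] [0.5518 0.3484 0.    ]
side gauge 0.2 [395.9 250.1] [ 0.7059 -0.0829  0.    ]
side mat 0.66 [288.1 261.9] [ 0.498  -0.0014  0.    ]
side bronze_bush 0.92 [325.5 233.7] [0.5996 0.0236 0.003 ]
side gauge_beam 0.9 [233.5 125.4] [0.5471 0.3571 0.07  ]
```

```bash
cat >> h.py <<'E'
from scipy.optimize import minimize
A=np.linspace(0,2*np.pi,40,endpoint=False)
def ring(r,z): return np.c_[r*np.cos(A),r*np.sin(A),0*A+z]
def hull(img,c,P,sc):
    q=proj(c,P)*sc; cv2.fillConvexPoly(img,cv2.convexHull(np.round(q*16).astype(np.int32)),1,shift=4)
CYL=[np.vstack([ring(.023,0),ring(.023,.056)]),np.vstack([ring(.023,.056),ring(.012,.061)]),np.vstack([ring(.012,.061),ring(.012,.095)])]
def boxm(cx,cy,lx,ly,z0,z1): return np.array([[cx+a*lx/2,cy+b*ly/2,z] for a in(-1,1) for b in(-1,1) for z in(z0,z1)])
TRAY=[boxm(0,0,.2,.15,0,.026)]
GAUGE=[boxm(0,0,.31,.09,0,.019),boxm(-.1195,0,.065,.09,0,.107),boxm(.1195,0,.065,.09,0,.107)]
def render(c,parts,x,y,yaw,z):
    img=np.zeros((480,640),np.uint8); M=R.from_euler('z',yaw).as_matrix()
    for p in parts: hull(img,c,p@M.T+[x,y,z],1)
    return img>0
def fit(masks,parts,x0,z,yaw=False):
    # masks: dict cam->bool
    def blur(m): return cv2.GaussianBlur(m.astype(np.float32),(0,0),2.0)
    T={c:blur(m) for c,m in masks.items()}
    def cost(v):
        return sum(((blur(render(c,parts,v[0]/100,v[1]/100,v[2] if yaw else 0,z))-T[c])**2).sum() for c in T)
    v0=np.array([x0[0]*100,x0[1]*100]+([x0[2]] if yaw else []))
    sx=np.vstack([v0]+[v0+d for d in np.eye(len(v0))*(.5 if not yaw else .4)])
    if yaw: sx[3,2]=v0[2]+.06
    r=minimize(cost,v0,method='Nelder-Mead',options=dict(initial_simplex=sx,xatol=.003,fatol=.1))
    v=r.x.copy(); v[:2]/=100
    iou={c:round(float((render(c,parts,v[0],v[1],v[2] if yaw else 0,z)&masks[c]).sum()/(render(c,parts,v[0],v[1],v[2] if yaw else 0,z)|masks[c]).sum()),3) for c in masks}
    return v,iou
def pick(c,q,target):
    L=silhouettes(c,q); px=proj(c,target)[0]
    if not L: return None
    b=min(L,key=lambda d:np.hypot(*(np.array(d['pixel'])-px)))
    return b['region'] if np.hypot(*(np.array(b['pixel'])-px))<25 else None
E
python3 - <<'E'
from h import *
for c in("top","side"): read_camera(c)
S={}
import pickle
def go(name,q,parts,x0,z,yaw=False,tz=.045):
    m={}
    for c in("top","side"):
        r=pick(c,q,[x0[0],x0[1],tz])
        if r is None: print(name,c,'none')
        else: m[c]=r
    out=fit(m,parts,x0,z,yaw); print(name,'both',out[0].round(4),out[1])
    for c in m: print('   ',c,fit({c:m[c]},parts,x0,z,yaw)[0].round(4))
go('L','cartridge_a',CYL,(.504,.067),.003)
go('R','cartridge_a',CYL,(.545,-.102),.003)
go('w0','waiting_0',CYL,(.627,-.39),.004)
go('w1','waiting_0',CYL,(.635,-.316),.004)
go('tray','tray',TRAY,(.563,-.35,np.pi/2),0,True,.01)
go('gauge','gauge',GAUGE,(.547,.352,np.pi/2),0,True,.03)
print(read_state()['t'])
E
```

```text
L side none
L both [0.5013 0.0642] {'top': 0.912}
    top [0.5013 0.0642]
R both [ 0.5408 -0.1013] {'top': 0.85, 'side': 0.943}
    top [ 0.5404 -0.1021]
    side [ 0.5417 -0.1008]
w0 both [ 0.6273 -0.3914] {'top': 0.924, 'side': 0.929}
    top [ 0.6272 -0.3936]
    side [ 0.6278 -0.391 ]
w1 both [ 0.6334 -0.3176] {'top': 0.857, 'side': 0.94}
    top [ 0.6352 -0.3205]
    side [ 0.6341 -0.3163]
tray both [ 0.5439 -0.3285  1.4448] {'top': 0.669, 'side': 0.685}
    top [ 0.5433 -0.3342  1.4866]
    side [ 0.5457 -0.325   1.4618]
gauge both [0.5434 0.3562 0.14  ] {'top': 0.92, 'side': 0.872}
    top [0.5426 0.3548 0.1412]
    side [0.5437 0.3565 0.1346]
1.6
```

```bash
python3 - <<'E'
from h import *
im={c:read_camera(c) for c in("top","side")}
m={}
for c in im:
    r=pick(c,'tray',[.565,-.35,.01]); 
    if r is not None: m[c]=cv2.convexHull(np.argwhere(r)[:,::-1].astype(np.int32))
mm={}
for c in m:
    z=np.zeros((480,640),np.uint8); cv2.fillConvexPoly(z,m[c],1); 
    mm[c]=z>0
for c in mm: print(c,*fit({c:mm[c]},TRAY,(.565,-.35,-.08),0,True))
m={}
r=pick('side','cartridge_a',[.503,.066,.045]); print(r is not None)
if r is not None: print(fit({'side':r},CYL,(.503,.066),.003))
for c in im:
    v=im[c].copy()
    for parts,x,y,yw,z in [(CYL,.502,.066,0,.003),(CYL,.5408,-.1013,0,.003),(TRAY,.565,-.349,-.08,0),(GAUGE,.5434,.3562,.14,0),(CYL,.6273,-.3914,0,.004),(CYL,.6334,-.3176,0,.004)]:
        cs,_=cv2.findContours(render(c,parts,x,y,yw,z).astype(np.uint8),0,2); cv2.drawContours(v,cs,-1,(255,0,0),1)
    cv2.imwrite(f"pics/{c}1.png",cv2.resize(v[80:480,100:500] if c=='side' else v[130:380,90:510],None,fx=1.9 if c=='top' else 1.45,fy=1.9 if c=='top' else 1.45)[:,:,::-1])
E
```

```text
top [ 0.56704084 -0.35089292 -0.14200089] {'top': 0.972}
side [ 0.56756758 -0.34631412 -0.138661  ] {'side': 0.951}
True
(array([0.50142443, 0.0660175 ]), {'side': 0.926})
```

View pics/top1.png

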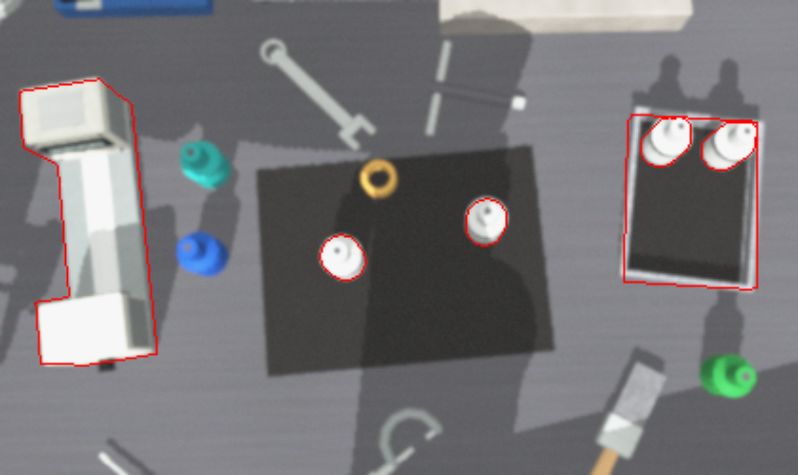

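View pics/side1.png

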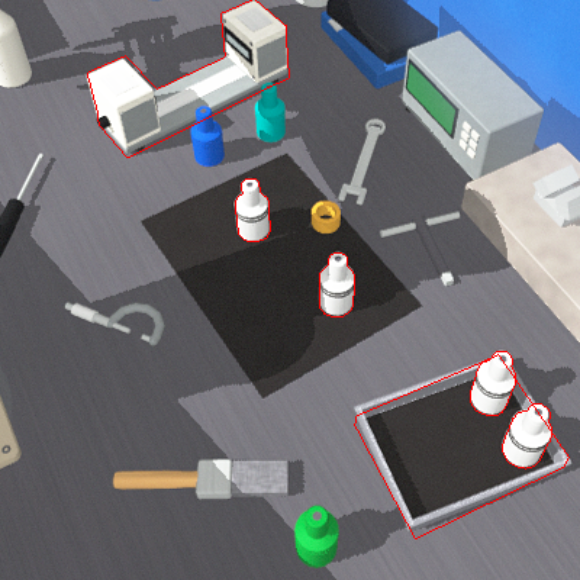

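Candidates on the mat are the silver ones at top (270,265) and (346,245). The blue (197,263), turquoise (197,216) and green (475,328) ones stand off the mat and are coloured, so they are decoys. The enlarged, overlaid crop confirms this: silver bodies with black seals, and the model outlines match. The tray outline is about 3 mm off in yaw, so I use the refit (yaw -0.14).

```bash
cat >> h.py <<'E'
def plan(x,y,z,yaw=None):
    s=read_state(); M=R.from_rotvec(s['orientation']).as_matrix()
    d=np.array([x,y,z])-s['tool_pos']; print('t',round(s['t'],2),'tcp',s['tool_pos'].round(4),'tooly',M[:,1].round(4),'toolz',M[:,2].round(4),'open',round(s['opening'],4),'F',s['force'].round(2))
    print('tool shift mm',(M.T@d*1000).round(1),'need rows',np.ceil(np.linalg.norm(d)/.0417))
E
python3 - <<'E'
from h import *
print('bottle',onz('top',(50,365),.05),onz('side',(105,130),.0))
plan(.163,.577,.30); plan(.5014,.0652,.30); plan(.5014,.0652,.077)
E
```

```text
bottle [0.29728864 0.5285169  0.05      ] [2.93120952e-01 5.73111548e-01 1.11022302e-16]
t 1.85 tcp [0.1628 0.5775 0.2296] tooly [0.2714 0.9625 0.    ] toolz [-0.  0. -1.] open 0.093 F [-0.5   0.35 -0.4 ]
tool shift mm [ -0.3  -0.4 -70.4] need rows 2.0
t 1.85 tcp [0.1628 0.5775 0.2296] tooly [0.2714 0.9625 0.    ] toolz [-0.  0. -1.] open 0.093 F [-0.5   0.35 -0.4 ]
tool shift mm [-464.9 -401.2  -70.4] need rows 15.0
t 1.85 tcp [0.1628 0.5775 0.2296] tooly [0.2714 0.9625 0.    ] toolz [-0.  0. -1.] open 0.093 F [-0.5   0.35 -0.4 ]
tool shift mm [-464.9 -401.2  152.6] need rows 16.0
```

```bash
python3 -m creep '[[0,0,-0.03,0,0],[0,0,-0.04,0,0],[-0.015,-0.013,0,0,0],[-0.025,-0.021,0,0,0],[-0.027,-0.023,0,0,0],[-0.027,-0.023,0,0,0],[-0.027,-0.023,0,0,0],[-0.027,-0.023,0,0,0],[-0.027,-0.023,0,0,0],[-0.027,-0.023,0,0,0],[-0.027,-0.023,0,0,0],[-0.027,-0.023,0,0,0]]' 25
python3 -m creep '[[-0.027,-0.023,0,0,0],[-0.027,-0.023,0,0,0],[-0.027,-0.023,0,0,0],[-0.027,-0.023,0,0,0],[-0.027,-0.023,0,0,0],[-0.027,-0.023,0,0,0],[-0.027,-0.023,0,0,0],[-0.015,-0.013,0,0,60],[-0.005,-0.005,0,0,60],[0,0,0,0,60]]'
python3 - <<'E'
from h import *
plan(.5014,.0652,.13);plan(.5014,.0652,.077)
E
```

```text
t: 2.85
tool_pos: [0.3506, 0.2967, 0.2999]
orientation: [0.43, 3.111, 0.001]
force: [0.4, -0.3, 0.9]
opening: 0.0932
t: 3.68
tool_pos: [0.503, 0.0679, 0.2994]
orientation: [-0.434, -3.111, 0.0]
force: [-0.7, 0.2, 0.3]
opening: 0.0773
t 3.68 tcp [0.503  0.0679 0.2994] tooly [ 2.738e-01  9.618e-01 -3.000e-04] toolz [-6.e-04 -2.e-04 -1.e+00] open 0.0773 F [-0.71  0.2   0.27]
tool shift mm [  0.7  -3.  169.4] need rows 5.0
t 3.68 tcp [0.503  0.0679 0.2994] tooly [ 2.738e-01  9.618e-01 -3.000e-04] toolz [-6.e-04 -2.e-04 -1.e+00] open 0.0773 F [-0.71  0.2   0.27]
tool shift mm [  0.7  -2.9 222.4] need rows 6.0
```

```bash
python3 -m creep '[[0.0007,-0.003,0.03,0,60],[0,0,0.036,0,60],[0,0,0.036,0,60],[0,0,0.036,0,60],[0,0,0.032,0,60],[0,0,0.024,0,60],[0,0,0.014,0,60],[0,0,0.009,0,60],[0,0,0.0054,0,60],[0,0,0,0,60]]'
python3 - <<'E'
from h import *
plan(.5014,.0652,.077)
for c in('top','side'): 
    cv2.imwrite(f'pics/{c}2.png',read_camera(c)[:,:,::-1])
import time
F=[read_state()['force'] for _ in range(3)];print(np.array(F).round(2))
E
```

```text
t: 4.52
tool_pos: [0.5006, 0.0673, 0.0768]
orientation: [-0.429, -3.111, -0.0]
force: [0.3, -0.9, 0.5]
opening: 0.071
t 4.52 tcp [0.5006 0.0673 0.0768] tooly [ 2.705e-01  9.627e-01 -1.000e-04] toolz [-8.e-04  2.e-04 -1.e+00] open 0.071 F [ 0.3  -0.85  0.48]
tool shift mm [-1.4 -1.8 -0.2] need rows 1.0
[[ 0.3  -0.12  0.71]
 [ 0.3  -0.12  0.71]
 [ 0.3  -0.12  0.71]]
```

View pics/side2.png

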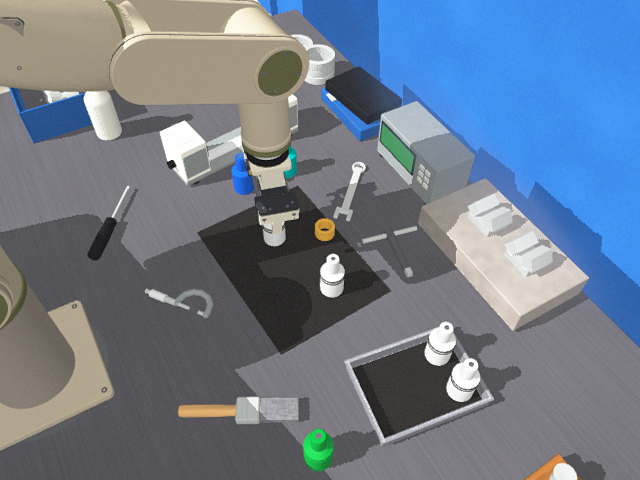

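View pics/top2.png

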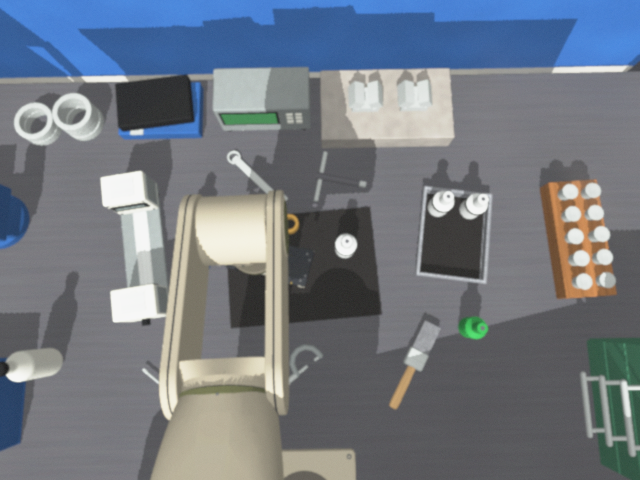

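The side view shows the fingers straddling the left cartridge at (274,235). The other things are undisturbed.

```bash
python3 -m creep '[[-0.001,-0.001,0,0,120],[0,0,0,0,160],[0,0,0,0,175],[0,0,0,0,185],[0,0,0,0,255],[0,0,0,0,255],[0,0,0,0,255],[0,0,0,0,255]]' 25
python3 - <<'E'
from h import *
plan(.5014,.0652,.077); print(read_state()['wrist_torque'])
E
```

```text
t: 5.28
tool_pos: [0.5018, 0.0653, 0.0772]
orientation: [-0.43, -3.112, -0.0]
force: [0.1, 0.0, -1.9]
opening: 0.0234
t 5.28 tcp [0.5018 0.0653 0.0772] tooly [2.714e-01 9.625e-01 1.000e-04] toolz [ 0.e+00  1.e-04 -1.e+00] open 0.0234 F [ 0.1   0.03 -1.88]
tool shift mm [ 0.4 -0.3  0.2] need rows 1.0
[ 0.05672862 -0.05410529 -0.06522981]
```

```bash
python3 -m creep '[[0,0,-0.004,0,255],[0,0,-0.008,0,255],[0,0,-0.012,0,255],[0,0,-0.012,0,255],[0,0,-0.008,0,255],[0,0,-0.004,0,255],[0,0,-0.002,0,255],[0,0,0,0,255],[0,0,0,0,255],[0,0,0,0,255],[0,0,0,0,255]]'
python3 - <<'E'
from h import *
F=[]
for i in range(8):
    F.append(np.r_[read_state()['force'],read_state()['wrist_torque'][:2]]); im=read_camera('side')
F=np.array(F);print(F.round(3));print(F.mean(0).round(2))
plan(.5014,.0652,.077)
cv2.imwrite('pics/side3.png',im[100:340,180:440,::-1].repeat(2,0).repeat(2,1))
E
```

```text
t: 6.2
tool_pos: [0.5013, 0.0653, 0.1265]
orientation: [-0.43, -3.111, 0.0]
force: [-0.1, 0.1, -1.8]
opening: 0.0231
[[-0.12   0.091 -1.827  0.025 -0.035]
 [-0.268 -0.385 -1.843 -0.01   0.007]
 [-0.471  0.889 -1.99  -0.054 -0.02 ]
 [-0.34   0.404 -2.445  0.006  0.031]
 [-0.634 -0.681 -2.192 -0.01   0.02 ]
 [ 0.048 -0.428 -2.433 -0.006 -0.074]
 [ 0.268 -0.337 -2.122 -0.014  0.016]
 [-0.065 -0.632 -1.689 -0.019 -0.011]]
[-0.2  -0.13 -2.07 -0.01 -0.01]
t 6.6 tcp [0.5018 0.0653 0.1272] tooly [0.2714 0.9625 0.    ] toolz [-1.e-04  0.e+00 -1.e+00] open 0.0238 F [ 0.55 -0.21 -2.26]
tool shift mm [ 0.4 -0.2 50.2] need rows 2.0
```

View pics/side3.png

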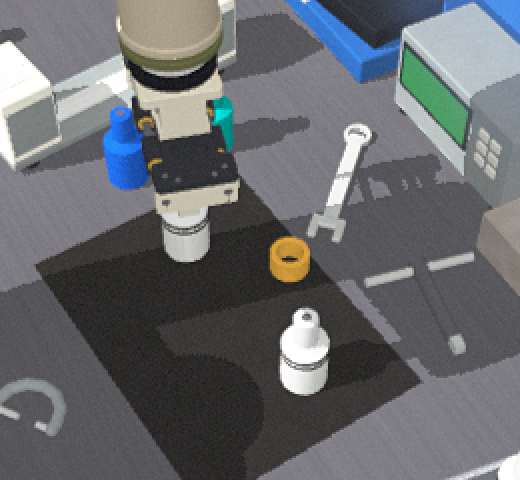

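The left cartridge hangs clear and pulls about 2.1–2.4 N (roughly 0.22 kg), so it is probably the lighter one. I'll set it back and feel the other.

```bash
python3 -m creep '[[0,0,0.006,0,255],[0,0,0.012,0,255],[0,0,0.014,0,255],[0,0,0.009,0,255],[0,0,0.004,0,255],[0,0,0.002,0,255],[0,0,0.0015,0,255],[0,0,0.001,0,255],[0,0,0,0,255],[0,0,0,0,255]]'
python3 - <<'E'
from h import *
plan(.5014,.0652,.0772)
E
```

```text
t: 7.43
tool_pos: [0.5023, 0.0653, 0.0783]
orientation: [0.43, 3.111, 0.0]
force: [0.0, -0.1, -2.2]
opening: 0.0235
t 7.43 tcp [0.5023 0.0653 0.0783] tooly [2.713e-01 9.625e-01 3.000e-04] toolz [ 0.001  0.    -1.   ] open 0.0235 F [ 0.01 -0.06 -2.24]
tool shift mm [ 0.8 -0.3  1.1] need rows 1.0
```

Still carrying about 1 mm up; lower slowly.

```bash
python3 -m creep '[[0,0,0.0005,0,255],[0,0,0.0005,0,255],[0,0,0.0003,0,255],[0,0,0.0,0,255]]'
```

```text
t: 7.77
tool_pos: [0.5023, 0.0654, 0.0771]
orientation: [0.43, 3.111, 0.0]
force: [-1.1, 0.5, 1.8]
opening: 0.0233
```

```bash
python3 -m creep '[[0,0,0,0,170],[0,0,0,0,150],[0,0,0,0,110],[0,0,0,0,60],[0,0,0,0,60],[0,0,-0.012,0,60],[0,0,-0.025,0,60],[0,0,-0.03,0,60],[0,0,-0.02,0,60],[0,0,-0.005,0,60],[0,0,0,0,60]]'
python3 - <<'E'
from h import *
for c in('side',):
    im=read_camera(c); cv2.imwrite('pics/side4.png',im[100:340,180:440,::-1].repeat(2,0).repeat(2,1))
plan(.541,-.1015,.17);plan(.541,-.1015,.077)
E
```

```text
t: 8.68
tool_pos: [0.5035, 0.0653, 0.1713]
orientation: [0.43, 3.107, 0.001]
force: [0.1, -0.2, -0.6]
opening: 0.0714
t 8.73 tcp [0.5024 0.0653 0.1693] tooly [2.713e-01 9.625e-01 5.000e-04] toolz [ 0.0019  0.     -1.    ] open 0.0714 F [-1.01  0.3   0.42]
tool shift mm [ -82.5 -150.1   -0.6] need rows 5.0
t 8.73 tcp [0.5024 0.0653 0.1693] tooly [2.713e-01 9.625e-01 5.000e-04] toolz [ 0.0019  0.     -1.    ] open 0.0714 F [-1.01  0.3   0.42]
tool shift mm [ -82.3 -150.1   92.4] need rows 5.0
```

View pics/side4.png

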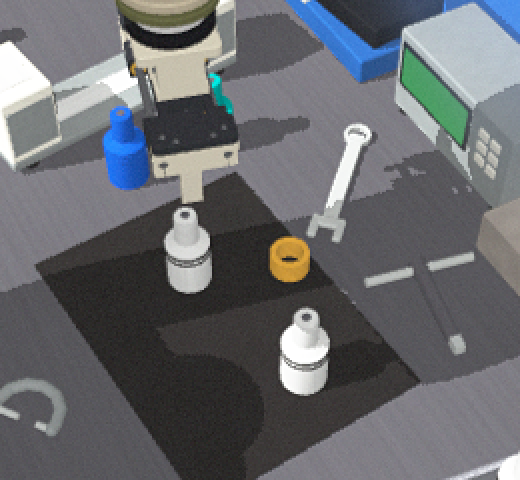

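Left cartridge stands upright again. I'll go to the right one.

```bash
python3 -m creep '[[-0.007,-0.014,0,0,60],[-0.014,-0.026,0,0,60],[-0.017,-0.03,0,0,60],[-0.017,-0.03,0,0,60],[-0.015,-0.028,0,0,60],[-0.0085,-0.015,0,0,60],[-0.004,-0.007,0,0,60],[0,0,0,0,60],[0,0,0,0,60]]'
python3 - <<'E'
from h import *
plan(.541,-.1015,.077)
E
```

```text
t: 9.48
tool_pos: [0.5397, -0.1008, 0.1671]
orientation: [-0.431, -3.109, -0.001]
force: [1.0, 1.1, -0.2]
opening: 0.0711
t 9.48 tcp [ 0.5397 -0.1008  0.1671] tooly [2.719e-01 9.623e-01 5.000e-04] toolz [-0.0023  0.0012 -1.    ] open 0.0711 F [ 1.04  1.06 -0.19]
tool shift mm [-1.7 -0.4 90.1] need rows 3.0
```

```bash
python3 -m creep '[[-0.0005,0,0.012,0,60],[0,0,0.022,0,60],[0,0,0.024,0,60],[0,0,0.018,0,60],[0,0,0.009,0,60],[0,0,0.005,0,60],[0,0,0.002,0,60],[0,0,0,0,60],[0,0,0,0,60]]'
python3 - <<'E'
from h import *
plan(.541,-.1015,.077)
im=read_camera('side'); cv2.imwrite('pics/side5.png',im[100:340,180:440,::-1].repeat(2,0).repeat(2,1))
plan(.541,-.1015,.077)
E
```

```text
t: 10.23
tool_pos: [0.5419, -0.1016, 0.0776]
orientation: [0.43, 3.11, -0.0]
force: [-0.1, -0.4, 0.6]
opening: 0.0715
t 10.23 tcp [ 0.5419 -0.1016  0.0776] tooly [0.271  0.9626 0.    ] toolz [ 1.8e-03 -5.0e-04 -1.0e+00] open 0.0715 F [-0.07 -0.39  0.6 ]
tool shift mm [ 0.9 -0.2  0.6] need rows 1.0
t 10.28 tcp [ 0.5419 -0.1017  0.0778] tooly [0.2712 0.9625 0.    ] toolz [ 2.e-03 -6.e-04 -1.e+00] open 0.0711 F [-0.27  0.35  0.09]
tool shift mm [ 1.  -0.   0.7] need rows 1.0
```

View pics/side5.png

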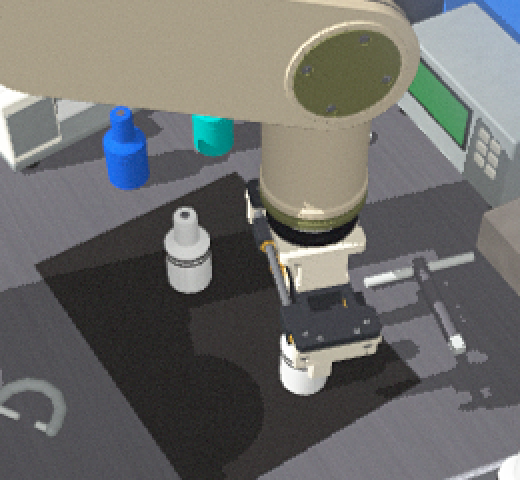

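Fingers straddle the right one. Close and lift.

```bash
python3 -m creep '[[0.0005,0,0,0,120],[0,0,0,0,160],[0,0,0,0,175],[0,0,0,0,185],[0,0,0,0,255],[0,0,0,0,255],[0,0,0,0,255],[0,0,0,0,255]]' 30
python3 - <<'E'
from h import *
plan(.541,-.1015,.077)
E
python3 -m creep '[[0,0,-0.004,0,255],[0,0,-0.008,0,255],[0,0,-0.012,0,255],[0,0,-0.012,0,255],[0,0,-0.008,0,255],[0,0,-0.004,0,255],[0,0,-0.002,0,255],[0,0,0,0,255],[0,0,0,0,255],[0,0,0,0,255],[0,0,0,0,255]]'
python3 - <<'E'
from h import *
F=[]
for i in range(6):
    F.append(np.r_[read_state()['force'],read_state()['wrist_torque'][:2]]); im=read_camera('side')
F=np.array(F);print(F.mean(0).round(2),F[:,2].round(2))
plan(.541,-.1015,.077)
cv2.imwrite('pics/side6.png',im[100:340,180:440,::-1].repeat(2,0).repeat(2,1))
E
```

```text
t: 10.95
tool_pos: [0.5406, -0.1013, 0.0765]
orientation: [0.43, 3.112, 0.001]
force: [0.3, -0.6, -5.2]
opening: 0.0233
t 10.95 tcp [ 0.5406 -0.1013  0.0765] tooly [2.714e-01 9.625e-01 5.000e-04] toolz [ 2.e-04  4.e-04 -1.e+00] open 0.0233 F [ 0.31 -0.59 -5.22]
tool shift mm [-0.4 -0.1 -0.5] need rows 1.0
t: 11.87
tool_pos: [0.54, -0.1013, 0.1257]
orientation: [-0.43, -3.111, -0.0]
force: [-0.2, -0.3, -4.5]
opening: 0.0233
[ 0.13 -0.1  -4.52 -0.01  0.02] [-4.46 -4.32 -4.04 -4.74 -4.58 -5.  ]
t 12.17 tcp [ 0.5405 -0.1014  0.1263] tooly [ 0.2713  0.9625 -0.    ] toolz [-2.e-04  1.e-04 -1.e+00] open 0.0236 F [ 0.59 -0.02 -4.71]
tool shift mm [-0.5  0.1 49.3] need rows 2.0
```

View pics/side6.png

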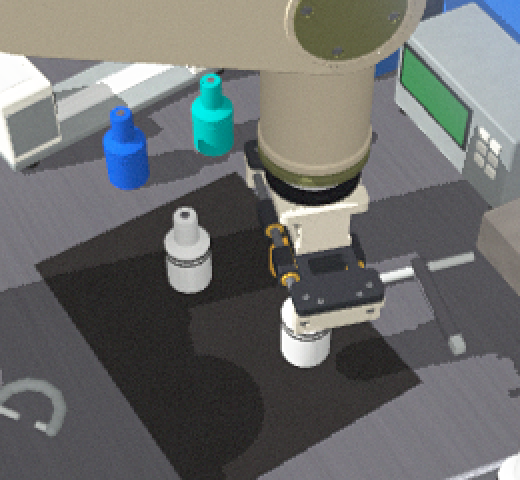

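The right one pulls 4.5 N against 2.1 N, so right is heavier and left is lighter. Setting the right one back down.

```bash
python3 -m creep '[[0,0,0.006,0,255],[0,0,0.012,0,255],[0,0,0.014,0,255],[0,0,0.009,0,255],[0,0,0.004,0,255],[0,0,0.002,0,255],[0,0,0.0015,0,255],[0,0,0.001,0,255],[0,0,0,0,255],[0,0,0.0005,0,255],[0,0,0.0005,0,255],[0,0,0,0,255]]'
```

```text
t: 13.17
tool_pos: [0.5408, -0.1016, 0.0764]
orientation: [0.43, 3.111, -0.0]
force: [0.0, 0.6, -4.6]
opening: 0.0231
```

```bash
python3 -m creep '[[0,0,0.0005,0,255],[0,0,0,0,255],[0,0,0,0,255]]'; python3 -m creep '[[0,0,0.0005,0,255],[0,0,0,0,255],[0,0,0,0,255]]'
```

```text
t: 13.42
tool_pos: [0.5411, -0.1016, 0.0763]
orientation: [0.43, 3.111, -0.0]
force: [-1.4, 0.8, 3.5]
opening: 0.0233
t: 13.67
tool_pos: [0.5412, -0.1015, 0.0763]
orientation: [0.43, 3.111, -0.0]
force: [-3.4, 2.3, 6.9]
opening: 0.0232
```

Touched down. Release, rise, return to the left one.

```bash
python3 -m creep '[[0,0,-0.0005,0,200],[0,0,0,0,170],[0,0,0,0,150],[0,0,0,0,110],[0,0,0,0,60],[0,0,0,0,60],[0,0,-0.012,0,60],[0,0,-0.025,0,60],[0,0,-0.03,0,60],[0,0,-0.02,0,60],[0,0,-0.005,0,60],[0,0,0,0,60]]'
python3 - <<'E'
from h import *
plan(.5023,.0653,.17)
im={c:read_camera(c) for c in('side',)}
for t in([.502,.065,.05],[.541,-.1013,.05]):
    r=pick('side','cartridge_a',t)
    if r is not None: print(fit({'side':r},CYL,t[:2],.003))
    else: print('none')
cv2.imwrite('pics/side7.png',im['side'][100:340,180:440,::-1].repeat(2,0).repeat(2,1))
E
```

```text
t: 14.67
tool_pos: [0.5421, -0.1019, 0.1705]
orientation: [0.43, 3.107, -0.001]
force: [0.6, -0.1, -0.4]
opening: 0.0711
t 14.67 tcp [ 0.5421 -0.1019  0.1705] tooly [ 0.2714  0.9625 -0.    ] toolz [ 0.0048 -0.0014 -1.    ] open 0.0711 F [ 0.55 -0.09 -0.37]
tool shift mm [8.370e+01 1.501e+02 1.000e-01] need rows 5.0
(array([0.50150684, 0.06617432]), {'side': 0.889})
(array([ 0.54127124, -0.10106727]), {'side': 0.876})
```

View pics/side7.png

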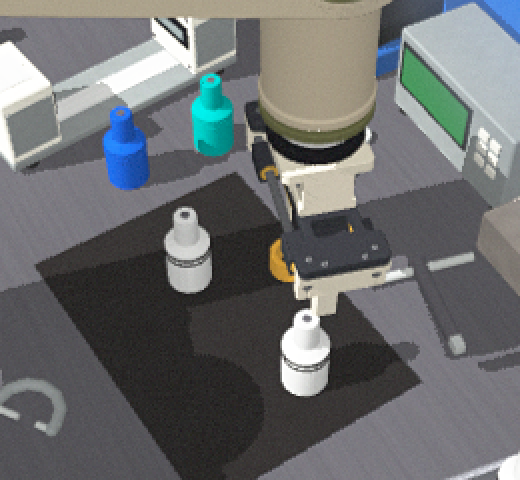

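Both stand upright; the side fits agree with the grasped poses within 1 mm. Go to the left one.

```bash
python3 -m creep '[[0.007,0.014,0,0,60],[0.014,0.026,0,0,60],[0.017,0.03,0,0,60],[0.017,0.03,0,0,60],[0.015,0.028,0,0,60],[0.0085,0.015,0,0,60],[0.004,0.007,0,0,60],[0.001,0,0,0,60],[0,0,0,0,60]]'
python3 - <<'E'
from h import *
plan(.5018,.0655,.077)
E
```

```text
t: 15.57
tool_pos: [0.5003, 0.0652, 0.1665]
orientation: [-0.429, -3.111, 0.001]
force: [-0.5, -0.6, 0.7]
opening: 0.0709
t 15.57 tcp [0.5003 0.0652 0.1665] tooly [ 0.2706  0.9627 -0.001 ] toolz [-1.6e-03 -5.0e-04 -1.0e+00] open 0.0709 F [-0.47 -0.63  0.73]
tool shift mm [-1.5  0.8 89.5] need rows 3.0
```

```bash
python3 -m creep '[[0,0,0.012,0,60],[0,0,0.022,0,60],[0,0,0.024,0,60],[0,0,0.018,0,60],[0,0,0.008,0,60],[0,0,0.004,0,60],[0,0,0.002,0,60],[0,0,0,0,60],[0,0,0,0,100]]'
python3 - <<'E'
from h import *
plan(.5018,.0655,.077)
E
```

```text
t: 16.32
tool_pos: [0.5018, 0.0654, 0.0785]
orientation: [0.431, 3.11, 0.0]
force: [0.7, 0.6, -0.1]
opening: 0.0681
t 16.32 tcp [0.5018 0.0654 0.0785] tooly [2.716e-01 9.624e-01 5.000e-04] toolz [ 0.0017  0.     -1.    ] open 0.0681 F [ 0.69  0.64 -0.13]
tool shift mm [0.  0.1 1.5] need rows 1.0
```

```bash
python3 -m creep '[[0,0,0,0,140],[0,0,0,0,165],[0,0,0,0,175],[0,0,0,0,185],[0,0,0,0,255],[0,0,0,0,255],[0,0,0,0,255],[0,0,0,0,255]]' 25
python3 - <<'E'
from h import *
plan(.5018,.0655,.077)
M=R.from_euler('z',-.14).as_matrix()[:2,:2]
print('place', np.array([.567,-.349])+M@np.array([-.045,0]), 'from waiting mid', np.array([.6304,-.354])+M@np.array([-.110,0]))
E
```

```text
t: 16.98
tool_pos: [0.5008, 0.0656, 0.0774]
orientation: [-0.43, -3.112, -0.0]
force: [0.9, -0.2, 0.3]
opening: 0.0236
t 16.98 tcp [0.5008 0.0656 0.0774] tooly [0.2713 0.9625 0.    ] toolz [-0.  0. -1.] open 0.0236 F [ 0.91 -0.24  0.27]
tool shift mm [-1.   0.2  0.4] need rows 1.0
place [ 0.52244028 -0.34272056] from waiting mid [ 0.52147624 -0.33865026]
```

```bash
python3 -m creep '[[0,0,-0.005,0,255],[0,0,-0.012,0,255],[0,0,-0.022,0,255],[0,0,-0.028,0,255],[0,0,-0.028,0,255],[0,0,-0.02,0,255],[-0.003,-0.009,-0.01,0,255],[-0.006,-0.018,-0.005,0,255],[-0.008,-0.0235,0,0,255],[-0.009,-0.0265,0,0,255],[-0.009,-0.0265,0,0,255],[-0.009,-0.0265,0,0,255]]'
python3 -m creep '[[-0.009,-0.0265,0,0,255],[-0.009,-0.0265,0,0,255],[-0.009,-0.0265,0,0,255],[-0.009,-0.0265,0,0,255],[-0.009,-0.0265,0,0,255],[-0.009,-0.0265,0,0,255],[-0.009,-0.0265,0,0,255],[-0.009,-0.0265,0,0,255],[-0.008,-0.022,0,0,255],[-0.005,-0.0145,0,0,255],[-0.003,-0.007,0,0,255],[0,0,0,0,255]]'
python3 - <<'E'
from h import *
plan(.523,-.342,.1)
im={c:read_camera(c) for c in('side','top')}
cv2.imwrite('pics/side8.png',im['side'][:,:,::-1]);cv2.imwrite('pics/top8.png',im['top'][:,:,::-1])
E
```

```text
t: 17.98
tool_pos: [0.5073, -0.0733, 0.2073]
orientation: [-0.43, -3.111, 0.0]
force: [0.3, -0.3, -2.6]
opening: 0.0232
t: 18.98
tool_pos: [0.5224, -0.343, 0.2068]
orientation: [-0.433, -3.11, -0.0]
force: [0.8, -0.2, -1.8]
opening: 0.023
t 18.98 tcp [ 0.5224 -0.343   0.2068] tooly [2.732e-01 9.619e-01 1.000e-04] toolz [-1.1e-03  4.0e-04 -1.0e+00] open 0.023 F [ 0.82 -0.16 -1.84]
tool shift mm [ -0.4   1.1 106.8] need rows 3.0
```

View pics/side8.png

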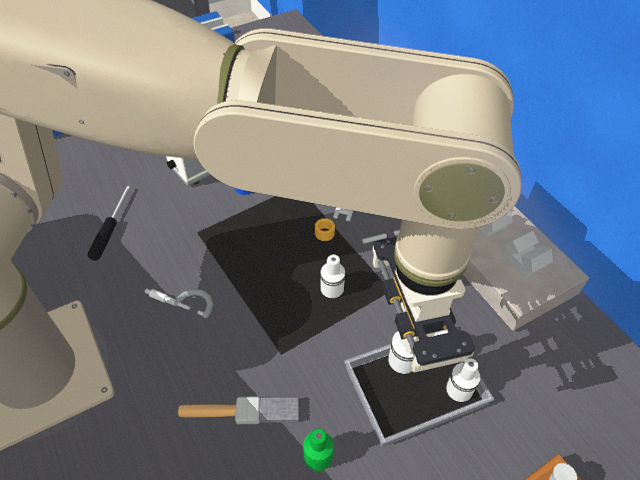

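The cartridge hangs over the free -x half of the tray at (403,352). Lowering.

```bash
python3 -m creep '[[0,0,0.008,0,255],[0,0,0.018,0,255],[0,0,0.024,0,255],[0,0,0.024,0,255],[0,0,0.02,0,255],[0,0,0.014,0,255],[0,0,0.008,0,255],[0,0,0.005,0,255],[0,0,0.003,0,255],[0,0,0,0,255],[0,0,0,0,255]]'
python3 - <<'E'
from h import *
plan(.523,-.342,.0783)
E
```

```text
t: 20.0
tool_pos: [0.524, -0.3417, 0.0846]
orientation: [0.43, 3.11, -0.001]
force: [0.1, 0.4, -1.7]
opening: 0.0237
t 20.0 tcp [ 0.524  -0.3417  0.0846] tooly [ 2.713e-01  9.625e-01 -6.000e-04] toolz [ 0.0014 -0.0011 -1.    ] open 0.0237 F [ 0.08  0.39 -1.73]
tool shift mm [ 0.9 -0.5  6.3] need rows 1.0
```

```bash
python3 -m creep '[[0,0,0.002,0,255],[0,0,0.0015,0,255],[0,0,0.001,0,255],[0,0,0.0005,0,255],[0,0,0,0,255],[0,0,0,0,255]]'; python3 -m creep '[[0,0,0.0005,0,255],[0,0,0.0005,0,255],[0,0,0,0,255]]'
```

```text
t: 20.5
tool_pos: [0.5233, -0.3414, 0.0785]
orientation: [0.43, 3.112, -0.0]
force: [0.0, -0.5, -2.4]
opening: 0.0229
t: 20.75
tool_pos: [0.5237, -0.3414, 0.0784]
orientation: [0.43, 3.111, -0.001]
force: [-1.8, 2.2, 4.4]
opening: 0.0235
```

Touched down. Release and rise.

```bash
python3 -m creep '[[0,0,-0.0005,0,200],[0,0,0,0,170],[0,0,0,0,150],[0,0,0,0,110],[0,0,0,0,60],[0,0,0,0,60],[0,0,-0.012,0,60],[0,0,-0.025,0,60],[0,0,-0.03,0,60],[0,0,-0.02,0,60],[0,0,-0.005,0,60],[0,0,0,0,60]]'
python3 - <<'E'
from h import *
plan(.5412,-.1014,.17)
im={c:read_camera(c) for c in('side','top')}
r=pick('side','cartridge_a',[.541,-.1013,.05]); 
if r is not None: print(fit({'side':r},CYL,(.541,-.1013),.003))
cv2.imwrite('pics/side9.png',im['side'][200:460,280:540,::-1].repeat(2,0).repeat(2,1))
E
```

```text
t: 21.75
tool_pos: [0.5247, -0.3423, 0.1733]
orientation: [0.43, 3.108, -0.004]
force: [0.1, -0.5, -0.1]
opening: 0.071
t 21.75 tcp [ 0.5247 -0.3423  0.1733] tooly [ 0.2713  0.9625 -0.002 ] toolz [ 0.0041 -0.0032 -1.    ] open 0.071 F [ 0.08 -0.51 -0.08]
tool shift mm [ 49.5 236.4   2.6] need rows 6.0
(array([ 0.54139893, -0.10115506]), {'side': 0.903})
```

View pics/side9.png

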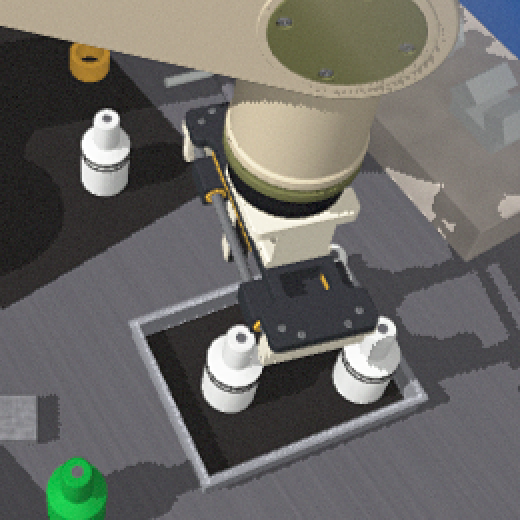

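The lighter one stands upright and free in the tray (crop (231,375)). Going to the heavier.

```bash
python3 -m creep '[[0.003,0.014,0,0,60],[0.0055,0.026,0,0,60],[0.0063,0.03,0,0,60],[0.0063,0.03,0,0,60],[0.0063,0.03,0,0,60],[0.0063,0.03,0,0,60],[0.006,0.029,0,0,60],[0.0053,0.025,0,0,60],[0.003,0.0145,0,0,60],[0.0015,0.0075,0,0,60],[0,0,0,0,60],[0,0,0,0,60]]'
python3 - <<'E'
from h import *
plan(.5412,-.1014,.0765)
E
```

```text
t: 22.9
tool_pos: [0.5392, -0.1004, 0.1692]
orientation: [-0.429, -3.111, 0.0]
force: [-0.3, -0.1, 0.3]
opening: 0.0711
t 22.9 tcp [ 0.5392 -0.1004  0.1692] tooly [ 2.705e-01  9.627e-01 -3.000e-04] toolz [-0.0012  0.     -1.    ] open 0.0711 F [-0.32 -0.13  0.28]
tool shift mm [-2.3 -0.3 92.7] need rows 3.0
```

```bash
python3 -m creep '[[-0.001,-0.0005,0.012,0,60],[0,0,0.022,0,60],[0,0,0.024,0,60],[0,0,0.018,0,60],[0,0,0.009,0,60],[0,0,0.004,0,60],[0,0,0.002,0,60],[0,0,0,0,60],[0,0,0,0,100]]'
python3 - <<'E'
from h import *
plan(.5412,-.1014,.0768)
E
```

```text
t: 23.65
tool_pos: [0.5414, -0.1019, 0.0801]
orientation: [0.43, 3.11, -0.0]
force: [0.1, 0.3, -0.1]
opening: 0.0679
t 23.65 tcp [ 0.5414 -0.1019  0.0801] tooly [ 0.2716  0.9624 -0.    ] toolz [ 1.8e-03 -5.0e-04 -1.0e+00] open 0.0679 F [ 0.13  0.33 -0.11]
tool shift mm [0.3 0.5 3.3] need rows 1.0
```

```bash
python3 -m creep '[[0,0,0.002,0,120],[0,0,0.001,0,150],[0,0,0,0,170],[0,0,0,0,180],[0,0,0,0,187],[0,0,0,0,255],[0,0,0,0,255],[0,0,0,0,255],[0,0,0,0,255],[0,0,0,0,255]]' 35
python3 - <<'E'
from h import *
plan(.5412,-.1014,.0768)
plan(.5434,.3558,.25)
E
```

```text
t: 24.48
tool_pos: [0.5406, -0.1014, 0.076]
orientation: [0.43, 3.112, 0.0]
force: [-0.3, -0.4, -0.2]
opening: 0.0232
t 24.48 tcp [ 0.5406 -0.1014  0.076 ] tooly [2.713e-01 9.625e-01 1.000e-04] toolz [ 2.e-04  0.e+00 -1.e+00] open 0.0232 F [-0.31 -0.4  -0.19]
tool shift mm [-0.6  0.2 -0.8] need rows 1.0
t 24.48 tcp [ 0.5406 -0.1014  0.076 ] tooly [2.713e-01 9.625e-01 1.000e-04] toolz [ 2.e-04  0.e+00 -1.e+00] open 0.0232 F [-0.31 -0.4  -0.19]
tool shift mm [ 121.3  440.8 -174. ] need rows 12.0
```

```bash
python3 -m creep '[[0,0,-0.004,0,255],[0,0,-0.01,0,255],[0,0,-0.02,0,255],[0,0,-0.027,0,255],[0,0,-0.028,0,255],[0,0,-0.028,0,255],[0,0,-0.026,0,255],[0,0,-0.018,0,255],[0,0,-0.009,0,255],[0,0,-0.004,0,255],[0,0,0,0,255]]'
python3 -m creep '[[0.0025,0.009,0,0,255],[0.005,0.018,0,0,255],[0.0066,0.024,0,0,255],[0.0074,0.027,0,0,255],[0.0074,0.027,0,0,255],[0.0074,0.027,0,0,255],[0.0074,0.027,0,0,255],[0.0074,0.027,0,0,255],[0.0074,0.027,0,0,255],[0.0074,0.027,0,0,255],[0.0074,0.027,0,0,255],[0.0074,0.027,0,0,255]]'
python3 -m creep '[[0.0074,0.027,0,0,255],[0.0074,0.027,0,0,255],[0.0074,0.027,0,0,255],[0.0068,0.024,0,0,255],[0.0055,0.02,0,0,255],[0.0045,0.016,0,0,255],[0.003,0.01,0,0,255],[0,0.005,0,0,255],[0,0,0,0,255],[0,0,0,0,255]]'
python3 - <<'E'
from h import *
plan(.5434,.3558,.119)
im={c:read_camera(c) for c in('side','top')}
for c in im: cv2.imwrite(f'pics/{c}10.png',im[c][:,:,::-1])
E
```

```text
t: 25.4
tool_pos: [0.5406, -0.1015, 0.2503]
orientation: [0.43, 3.111, -0.0]
force: [-0.3, 0.5, -5.4]
opening: 0.023
t: 26.4
tool_pos: [0.541, 0.2052, 0.2475]
orientation: [-0.429, -3.109, 0.002]
force: [0.3, 0.7, -4.6]
opening: 0.0235
t: 27.23
tool_pos: [0.5444, 0.3643, 0.2491]
orientation: [-0.43, -3.111, 0.002]
force: [-0.7, -0.6, -4.6]
opening: 0.0237
t 27.23 tcp [0.5444 0.3643 0.2491] tooly [ 0.2715  0.9624 -0.0014] toolz [-0.0011 -0.0011 -1.    ] open 0.0237 F [-0.68 -0.64 -4.61]
tool shift mm [ -1.5  -8.3 130.1] need rows 4.0
```

View pics/side10.png

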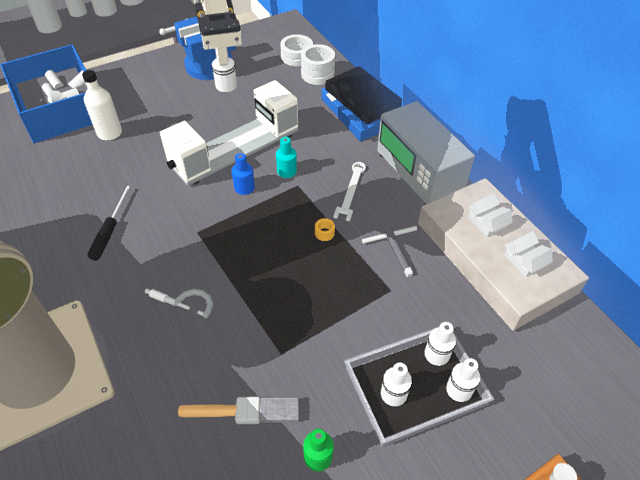

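View pics/top10.png

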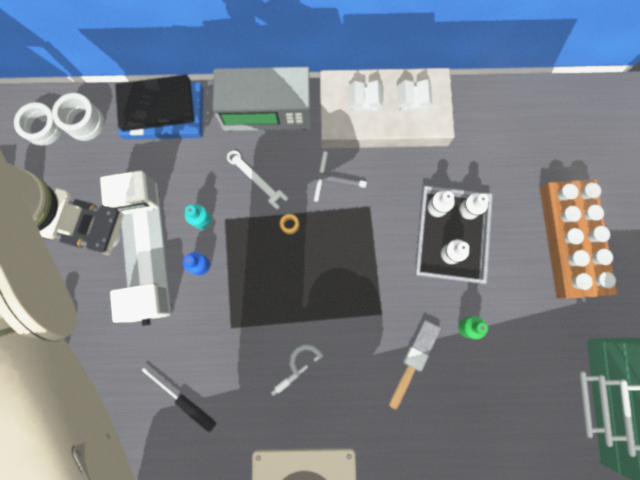

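Side view: the tray holds three upright cartridges, the bystanders are unmoved, and the held one is over the gauge at (224,75), hanging straight. Correct 8 mm laterally and lower partway.

```bash
python3 -m creep '[[-0.001,-0.004,0,0,255],[-0.0005,-0.0043,0.006,0,255],[0,0,0.012,0,255],[0,0,0.016,0,255],[0,0,0.018,0,255],[0,0,0.018,0,255],[0,0,0.014,0,255],[0,0,0.008,0,255],[0,0,0.004,0,255],[0,0,0,0,255],[0,0,0,0,255]]'
python3 - <<'E'
from h import *
plan(.5434,.3558,.119)
im={c:read_camera(c) for c in('side','top')}
m={}
for c in im:
    r=pick(c,'gauge',[.543,.356,.03])
    if r is not None: print(c,fit({c:r},GAUGE,(.5434,.356,.14),0,True))
s=read_state()['tool_pos']
v=im['side'].copy()
for parts,x,y,yw,z in[(CYL,s[0],s[1],0,s[2]-.073),(GAUGE,.5434,.3558,.14,0)]:
    cs,_=cv2.findContours(render('side',parts,x,y,yw,z).astype(np.uint8),0,2); cv2.drawContours(v,cs,-1,(255,0,0),1)
cv2.imwrite('pics/side11.png',cv2.resize(np.hstack([im['side'][30:210,140:320],v[30:210,140:320]]),None,fx=2.2,fy=2.2,interpolation=0)[:,:,::-1])
E
```

```text
t: 28.25
tool_pos: [0.5441, 0.3567, 0.1546]
orientation: [0.43, 3.111, 0.001]
force: [0.3, -0.2, -4.4]
opening: 0.0235
t 28.25 tcp [0.5441 0.3567 0.1546] tooly [2.714e-01 9.625e-01 6.000e-04] toolz [ 8.e-04  4.e-04 -1.e+00] open 0.0235 F [ 0.33 -0.22 -4.42]
tool shift mm [ 0.4 -1.1 35.6] need rows 1.0
top (array([0.54268906, 0.35397543, 0.1422878 ]), {'top': 0.802})
```

View pics/side11.png

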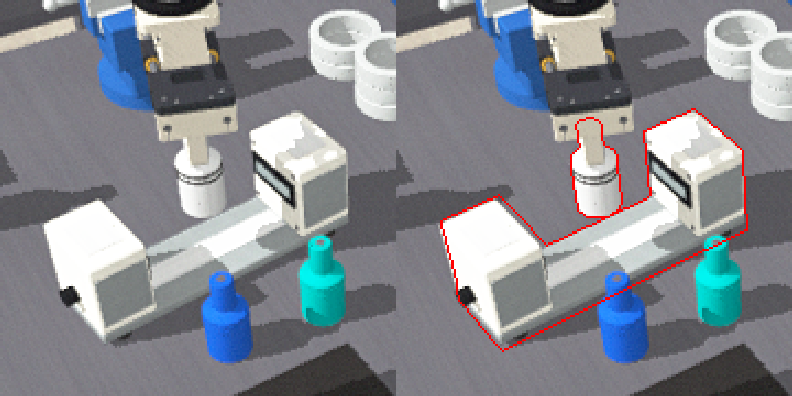

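Outlines match the held cartridge and the gauge. Lower the last 36 mm.

```bash
python3 -m creep '[[0.0004,-0.001,0.004,0,255],[0,0,0.007,0,255],[0,0,0.009,0,255],[0,0,0.008,0,255],[0,0,0.004,0,255],[0,0,0.002,0,255],[0,0,0.001,0,255],[0,0,0,0,255],[0,0,0,0,255],[0,0,0,0,255],[0,0,0,0,255],[0,0,0,0,255]]'
python3 - <<'E'
from h import *
plan(.5434,.3557,.119)
im={c:read_camera(c) for c in('side','top')}
for c in im:
    for d in tip_of(c,'gauge_beam')[:2]: print(c,d['confidence'],d['pixel'],onz(c,d['pixel'],.07))
s=read_state()['tool_pos']
v=im['side'].copy()
for parts,x,y,yw,z in[(CYL,s[0],s[1],0,s[2]-.073),(GAUGE,.5434,.3558,.14,0)]:
    cs,_=cv2.findContours(render('side',parts,x,y,yw,z).astype(np.uint8),0,2); cv2.drawContours(v,cs,-1,(255,0,0),1)
cv2.imwrite('pics/side12.png',cv2.resize(np.hstack([im['side'][30:210,140:320],v[30:210,140:320]]),None,fx=2.2,fy=2.2,interpolation=0)[:,:,::-1])
cv2.imwrite('pics/top12.png',im['top'][:,:,::-1])
cv2.imwrite('pics/side13.png',im['side'][:,:,::-1])
E
```

```text
t: 29.45
tool_pos: [0.5433, 0.3558, 0.1194]
orientation: [0.43, 3.111, 0.001]
force: [-0.1, -0.0, -4.8]
opening: 0.0235
t 29.45 tcp [0.5433 0.3558 0.1194] tooly [2.714e-01 9.625e-01 4.000e-04] toolz [ 6.e-04  3.e-04 -1.e+00] open 0.0235 F [-0.15 -0.01 -4.82]
tool shift mm [-0.1 -0.1  0.4] need rows 1.0
side 0.85 [231.2, 127.7] [0.53925805 0.35234849 0.07      ]
top 0.42 [257.3, 178.0] [0.69222791 0.09069805 0.07      ]
```

View pics/side12.png

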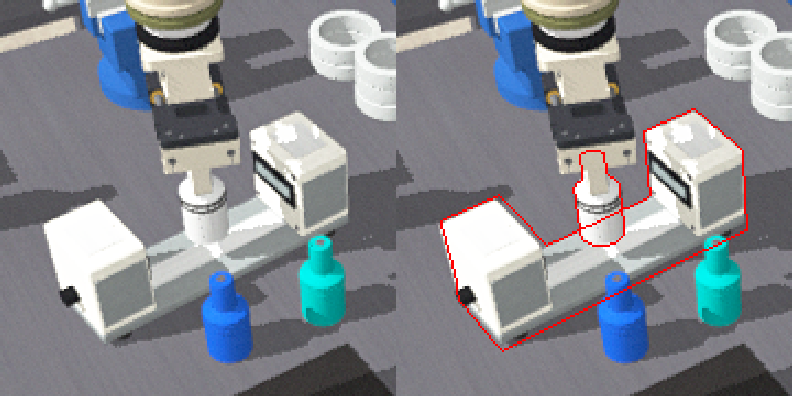

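View pics/side13.png

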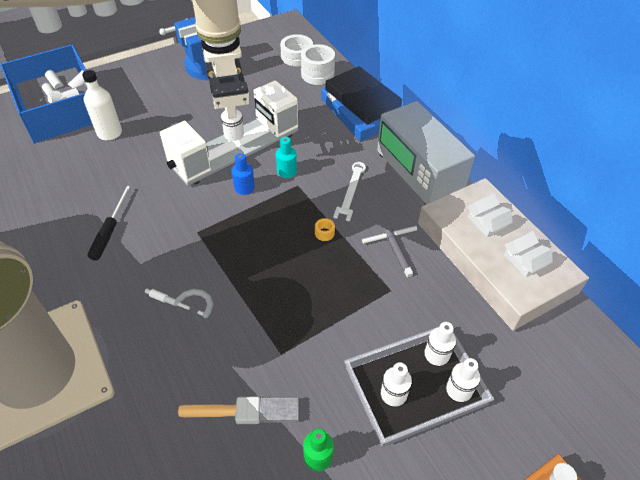

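The cartridge is in the gap at (232,125), between the heads, upright, steady and clear of the base. The gauge outline coincides with the picture. Handing in.

```bash
python3 -c "
from plant import *
s=read_state();print(s['t'],abs(s['dq']).max(),s['force'],s['tool_pos']);print(close_job())"
```

```text
29.65 0.0014963604704693492 [ 0.44527312 -0.42293426 -4.65067574] [0.54307894 0.35568484 0.11900957]
the job is handed in; nothing more can be done
None
```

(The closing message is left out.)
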